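# Seal a refill tin in the lid press

## Task

A filled refill tin stands in the pulled-out loading slide of the bench lid press, its push-in lid only started in the rim. Push the slide fully home so that the tin stands under the press plate, then wind the star wheel clockwise, pushing spoke after spoke with the side of the fingers, until you feel the lid come home on the rim and bear up firmly, so that its seal bites, and stop there: forcing the screw on dents the lid. Then wind the wheel back about one spoke so that the plate stands clear of the lid, leaving the tin where it is; do not push the other things on the worktop about.

Things in the scene. Friction and masses are not known exactly. Their poses are not given: they have to be found in the camera images.
- press: Bench lid press, fixed: grey base 215 x 216 mm, 18 mm high, steel column 34 mm thick and 171 mm high at the back. Origin on the worktop under the screw axis; z up, +y = the way the slide is pushed home, +x to the column, 100 mm off. Base spans x -78..138, y -132..84 mm. The arm with the screw is clamped on the column at differing heights: the plate starts 4 to 12 mm above the lid.
- push_plate (a point): Middle of the outer face of the slide's upright aluminium push plate, 48 mm above the worktop; the plate is 60 mm wide (press x), 9 mm thick, 7 to 69 mm above the worktop. Push it along the press's +y. Slide out (start): 232 mm from the screw axis, press y = -232 mm; slide home on its stop: 147 mm.
- slide: The loading slide as a whole, with a ring that holds the tin's foot. Travel 85 mm along the press's y. It takes about 3 N to move and stays where it is left; push with less than 25 N. Origin on the worktop under the ring's centre.
- wheel_hub (a point): Centre of the star wheel on the vertical screw axis, at the spokes' centre line (about 220 mm up at the start). Turns with the wheel: z up, x along one spoke. Five steel spokes 72 deg apart, 10 mm thick, run from a 40 mm hub to 78 mm radius and end in black balls 18 mm thick (outermost 91 mm). The hub rises 20 mm over the centre line; the nut's top is 66 mm below it.
- wheel: The star wheel, same origin and axes as wheel_hub. Clockwise from above drives the plate down 4 mm per rad, the wheel sinking with it. Pushed at 60 mm radius a spoke takes about 2.5 N with the plate in the air, 5 to 6 N while the lid goes in, then it stiffens within a few mm: about 9 N = firmly home, 12.5 N = dented (N x radius counts). Stays where left; 22 N at most.
- plate_face (a point): Centre of the flat underside of the round steel press plate (60 mm across) on the screw axis. Clear of the lid means at least 2 mm between this face and the lid's top. When the wheel is wound back, the first 0.2 rad or so only unload the screw.
- ram: The screw with the press plate below; moves up and down only. Origin on the screw axis, 27 mm above the plate's underside.
- tin_mid (a point): Middle of the refill tin, half-way up: plain steel tin 70 mm across, about 45 mm high, loose in the ring of the slide, its foot 26 mm above the worktop. z up.
- tin: The refill tin, see tin_mid; origin under its foot.
- lid_top (a point): Centre of the top of the push-in lid. At the start it stands 4 to 6 mm higher than when the lid is fully home on the rim; where exactly it comes home must be felt.
- lid: The push-in lid, aluminium disc, 65 mm across, edge 3 mm thick, its origin 3 mm below its top. Needs about 40 N to go in, stays where it is left. Home on the rim, its seal bites when the plate bears on it with at least 65 N (hold it for a moment); more than 150 N dents it.
- sealed_tin: A tin already sealed, 70 mm across, 47 mm high, at the front left. Origin under its foot. Bystander.
- wax_pot: Low round white pot with a wood-coloured cap, 62 mm across, 35 mm high, at the front right. Origin under its foot. Bystander.
- masking_tape: Roll of masking tape lying flat, 100 mm across, 25 mm high, to the left of the press. Origin under its centre. Bystander.
- laundry_marker: Black and white marker pen lying in front of the press, 135 mm long along its y, 17 mm thick. Origin under its middle. Bystander.
Mind the look-alikes: they are no part of the job. What is shaped like the tin but red or yellow is not meant.

How it is judged (in metres and radians):
On the way, in this order (a step that is already met when the one before it is completed fails the run):
1. the slide is home with the tin under the plate, the lid still standing proud (y of push_plate in the frame of press above -0.15 m and horizontal distance between tin_mid and plate_face below 0.006 m and z of lid_top in the frame of tin_mid above 0.028 m), for 0.1 s.
2. the press plate has driven the lid fully home and bears on it firmly (y of push_plate in the frame of press above -0.15 m and horizontal distance between tin_mid and plate_face below 0.006 m and z of lid_top in the frame of tin_mid below 0.0265 m and contact force between ram and lid above 65 N), for 0.1 s.
At the end, for the whole second after the job is handed in: The slide is home (within 3 mm), the tin upright under the plate (within 6 mm of the screw axis), its lid pressed in (within 1.5 mm of home), the press plate at least 2 mm clear above the lid, wheel and tin at rest (y of push_plate in the frame of press above -0.15 m and horizontal distance between tin_mid and plate_face below 0.006 m and z of lid_top in the frame of tin_mid below 0.0265 m and z of plate_face in the frame of lid_top above 0.002 m and angle between tin_mid's own z axis and vertical below 0.05 rad and angular speed of wheel below 0.05 rad/s and linear speed of tin below 0.01 m/s); the robot touches nothing.
It fails at once if the lid is dented: more than 150 N on it (contact force between anything else and lid above 150 N).
It fails at once if a spoke is pushed with more than 22 N (contact force between anything else and wheel above 22 N).
It fails at once if the slide is pushed with more than 25 N (contact force between any of the fingers, the arm and slide above 25 N).
It fails at once if a bystander is pushed more than 30 mm (distance of any of sealed_tin, wax_pot, masking_tape, laundry_marker from where it was at the start of the episode above 0.03 m).
It also fails if it takes over 72 s, if anything falls off the work surface, if the arm or the gripper's body presses on something with over 40 N, if the wrist force passes 120 N, or if a joint passes its speed limit or range.

## Robot

A 7-joint arm with a two-finger parallel gripper is mounted at the origin on a cart in front of the work surface, level with it; the furniture and walls round the work are solid. World frame = base frame: x ahead of the robot, y to its left, z up, the work surface at z = 0. Lengths are in m, angles in degrees, forces in N, time in s.
With the tool pointing down it reaches from about 0.4 to 0.9 m from the base axis. Payload 5.6 kg.
Tool frame: the origin (TCP) lies midway between the tips of the shut fingers; the grasp point (between the pads) lies 19 mm behind it; z points along the fingers, y is the line along which they close (so a half turn about z gives the same grasp; the last joint's range is limited). The gripper opens to 92 mm and grips with 3 to 60 N. Pads are 20 mm wide; open, the fingers measure 128 mm over their backs; the gripper's body (75 mm by 189 mm) begins 69 mm behind the grasp point.
Start: joints at [-70.073, 26.786, -0.665, 91.828, 0.344, 61.387, -3.226], TCP at [0.248, 0.601, 0.177] pointing down, gripper open.
Joint ranges: [-144.91, 144.91], [-17.63, 115.5], [-89.93, 88.59], [15.96, 139.68], [-74.01, 254.01], [8.47, 105.57], [-167.45, 167.45]. Speed limits (degrees/s): [147.25, 147.25, 180, 180, 180, 180, 180].

## Interface

Orientations are given as [roll, pitch, yaw] about the fixed x, y, z axes, in that order (R = Rz(yaw) Ry(pitch) Rx(roll)).
In Python, from station import robot gives the robot as it stands.
- The arm moves only by the tool jog_arm, never from a script. Its argument "motion" is a list of rows, each an object of numbers: "x", "y", "z": the shift along the tool's x, y, z in m; "wx", "wy", "wz": the turn, a rotation vector about the tool's x, y, z in rad; "grip": the finger opening in m, from 0 to 0.0919. A call has 1 to 10 rows; each row shifts and turns the commanded pose from where the row before left it, along the tool's axes as they then stand; what a row does not reach is not made up. A row lasts 1/10 s, in which the tool goes at most 50 mm and 8.59 degrees, less where a joint would pass 70% of its speed; a pose out of reach is approached as far as the arm can. A call with a gripper value outside its range is refused whole. The fingers move at their own pace and stop on an object; "force" is the grip in N (left out, the last holds). Time passes only in rows, so rows that do not move let the fingers close. It gives the time, the measured TCP pose, the force, the opening and the grip force at its end, in the units of the state.
- robot.get_state(): the state, without advancing time (a new reading comes with each control period).
- robot.get_image(name): name is "scene" or "top" or "wrist"; returns a dict with "img" (420x560x3 uint8, blue, green, red), "K" (3x3 intrinsics, pixels), "camera_from_world" (4x4, takes a point from world to camera coordinates). Camera axes: x right, y down, z forward; pixel columns grow to the right and rows downward; lengths in m; the calibration is good to about 2 mm. The wrist camera is an equidistant fisheye: a pixel r from the principal point sees the ray r / f radians off the axis. A picture is of the moment at which its call begins. There is no depth.
- robot.sign_off(): hands the job in; it is judged then, once.
Trained networks look in a picture, given as the dict that the camera call returned (one of the last four; its "shot" number tells which), for a name from the list of things; names that differ only in an ending like _2 or _b are one class to them, and where a whole thing is asked for, a point or a joint stands for the part that bears it (a point fixed in the world has none). Each returns a list of dicts, best first, with "p" (0 to 1); they miss things now and then, are a little off and sometimes report something else, mostly with a low value. They report only what shows in the picture. A call takes as long as a camera call. They do not tell look-alikes from the thing itself.
- robot.regions_of(picture, target): "mask" (420x560 bool, what is visible of it) and "bbox" ([left, top, width, height] in pixels, round what is visible of it).
The state is a dict: "clock": time; "joint_pos": joint angles; "dq": joint speeds; "joint_efforts": joint torques, N m; "ee_pos": TCP position; "ee_rot": TCP orientation; "ft_force": force on the tool from outside, world axes, zero at the start; "moment": the same for the moment, N m; "width": finger opening in m; "grasp_force": force on a finger pad.
Only numpy, scipy, OpenCV 4.12 (cv2) and the standard library are available. Lean on these libraries where they do the work, as an engineer would, in place of code of your own. Each camera call takes 0.05 s, during which the arm holds its last target. There are 200 camera calls.

## Working session

There is one attempt and no reset: what is moved stays moved. The work goes in short steps, Python scripts to look and compute and a tool call to move; the robot and the scene stay as the last step left them, time stands still between calls to the robot, and variables do not carry over. Pictures are saved under pics/ and viewed, at most 10 in all, crops included, and the job is handed in when it is done.

Besides the shell and the picture viewer there is one more tool, called after "Call:" as name([rows], argument=value, ...), one row to a line, values as JSON. jog_arm: Moves the arm, as the interface text tells. Its arguments: {"type":"object","properties":{"motion":{"type":"array","items":{"type":"object","properties":{"x":{"type":"number"},"y":{"type":"number"},"z":{"type":"number"},"wx":{"type":"number"},"wy":{"type":"number"},"wz":{"type":"number"},"grip":{"type":"number"}}}},"force":{"type":"number"}},"required":["motion"]}

```bash
mkdir -p pics; cat > h.py <<'E'
import numpy as np, cv2
from station import robot
def ray(im,u,v):
    K=im["K"];T=np.array(im["camera_from_world"]);R=T[:3,:3];c=-R.T@T[:3,3]
    d=R.T@np.linalg.inv(K)@np.array([u,v,1.]);return c,d
def at_z(im,u,v,z):
    c,d=ray(im,u,v);return c+d*(z-c[2])/d[2]
def proj(im,p):
    T=np.array(im["camera_from_world"]);q=im["K"]@(T[:3,:3]@np.array(p)+T[:3,3]);return q[:2]/q[2]
E
python3 - <<'E'
from h import *
s=robot.get_state();print(s)
a=robot.get_image("top");b=robot.get_image("scene")
cv2.imwrite("pics/top.png",a["img"]);cv2.imwrite("pics/scene.png",b["img"])
for n,im in(("top",a),("scene",b)):
  c,d=ray(im,280,210);print(n,c.round(3),(d/np.linalg.norm(d)).round(3))
  for t in["press","slide","wheel","tin","lid","sealed_tin","wax_pot","masking_tape","laundry_marker"]:
    print(t,[(r["bbox"],round(r["p"],2)) for r in robot.regions_of(im,t)])
E
```

```text
{'clock': 0.0, 'joint_pos': array([-70.07407129,  26.83727794,  -0.6641854 ,  91.88085288,
         0.34212083,  61.38794869,  -3.2258803 ]), 'dq': array([-0.04939282, -0.05815526, -0.04984684,  0.00819179, -0.08808006,
        0.03087998,  0.03772907]), 'joint_efforts': array([-7.55963138e-04, -5.20575929e+01, -1.26114796e-02, -2.43736070e+01,
       -5.66501194e-02,  1.74112612e-02,  1.76606236e-04]), 'ee_pos': array([0.24740202, 0.60035784, 0.17632644]), 'ee_rot': array([-1.79896077e+02,  6.05424012e-03,  1.57605230e+02]), 'ft_force': array([-0.39557185,  0.13273949, -0.23964932]), 'moment': array([-0.08450823, -0.03336143, -0.01463485]), 'grasp_force': 0.0, 'width': 0.09218554536405751}
top [0.393 0.145 1.493] [ 0.088 -0.008 -0.996]
press [([216.2, 140.3, 117.8, 90.3], 0.84)]
slide [([260.7, 178.7, 74.8, 41.6], 0.63), ([200.3, 253.5, 28.0, 26.3], 0.29)]
wheel [([211.5, 145.6, 72.1, 70.4], 0.97)]
tin [([319.4, 135.2, 30.9, 23.9], 0.98), ([364.4, 193.3, 24.1, 27.9], 0.93), ([267.3, 186.7, 25.9, 24.8], 0.64)]
lid [([271.1, 182.1, 21.3, 24.0], 0.62), ([325.9, 133.3, 25.4, 26.3], 0.61
[... 242 characters left out ...]
.182 -0.65   0.6  ] [ 0.604  0.702 -0.376]
press [([252.0, 187.6, 98.5, 101.4], 0.61)]
slide [([281.4, 250.0, 61.1, 39.7], 0.93)]
wheel [([250.6, 165.8, 62.7, 29.1], 0.73)]
tin [([288.9, 236.4, 22.0, 23.1], 0.73), ([368.7, 249.0, 25.9, 26.8], 0.69), ([363.2, 287.2, 29.9, 35.7], 0.68)]
lid [([364.4, 285.0, 28.2, 21.4], 0.96), ([364.4, 245.2, 28.1, 18.1], 0.8), ([288.9, 232.2, 21.5, 14.2], 0.54), ([253.4, 166.3, 62.4, 26.1], 0.17)]
sealed_tin [([186.8, 242.6, 29.6, 28.3], 0.58), ([250.9, 167.1, 62.5, 27.7], 0.26)]
wax_pot [([299.5, 319.6, 29.0, 33.2], 0.73)]
masking_tape [([218.5, 218.0, 26.0, 18.6], 0.92), ([287.7, 234.0, 23.3, 13.1], 0.57)]
laundry_marker [([243.5, 284.5, 41.3, 26.7], 0.86)]
```

View pics/top.png

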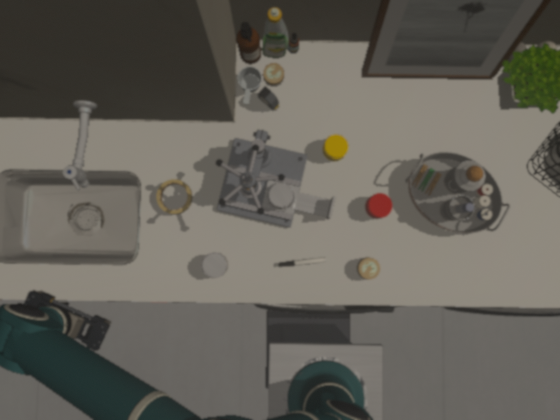

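View pics/scene.png

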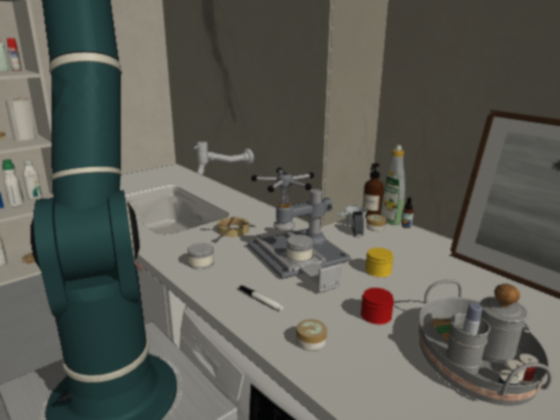

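The top view shows the press base around (262,182), wheel hub (248,183) and tin in the pulled-out ring at (282,196), with the push plate at (330,207). Candidates for the tin are steel (282,196), yellow (335,148), red (378,205) and the sealed tin (214,265). I choose the one in the slide, (282,196), and check it in a close crop.

```bash
python3 - <<'E'
from h import *
a=robot.get_image("top")
cv2.imwrite("pics/c1.png",cv2.resize(a["img"][125:285,190:400],None,fx=3.7,fy=3.7,interpolation=cv2.INTER_CUBIC))
np.set_printoptions(suppress=True,precision=4)
for n,p,z in(("hub",(248,183),.24),("tin",(282,196),.075),("plate",(331,207),.069)):print(n,at_z(a,*p,z))
print(a["K"])
E
```

```text
hub [0.5681 0.2132 0.24  ]
tin [0.5571 0.1291 0.075 ]
plate [ 0.53   -0.0051  0.069 ]
[[524.6962   0.     278.859 ]
 [  0.     524.6962 212.2689]
 [  0.       0.       1.    ]]
```

View pics/c1.png

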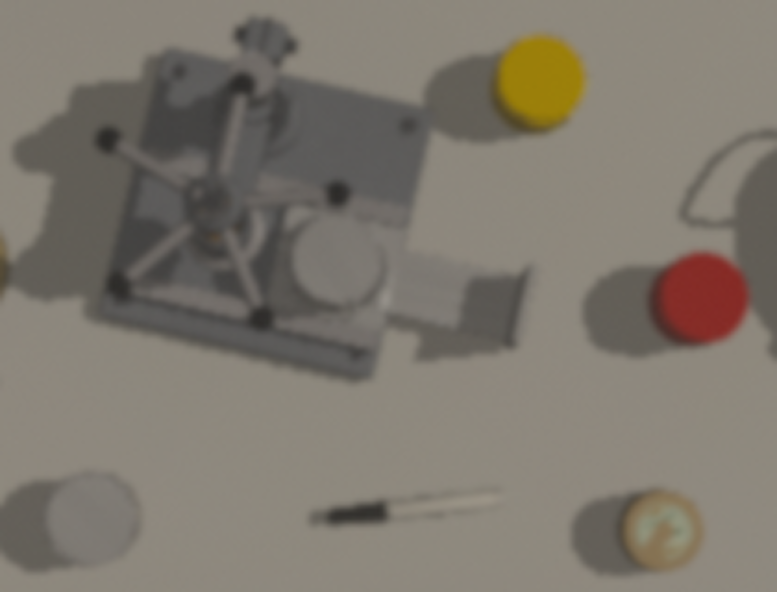

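```bash
python3 - <<'E'
from h import *
from scipy.optimize import least_squares
np.set_printoptions(suppress=True,precision=4)
a=robot.get_image("top")
c=lambda p:np.array(p)/3.7+[190,125]
corn=[((162,50),(.138,.084)),((433,108),(.138,-.132)),((375,380),(-.078,-.132)),((88,316),(-.078,.084))]
balls=[(241,84),(337,194),(261,318),(120,285),(108,139)]
def W(q,p,z):
    x,y,t=q[:3];C,S=np.cos(t),np.sin(t);return np.array([x+C*p[0]-S*p[1],y+S*p[0]+C*p[1],z])
def f(q):
    r=[]
    for u,p in corn:r+=list(proj(a,W(q,p,.018))-c(u))
    for i,u in enumerate(balls):
        t=q[3]-i*np.radians(72);r+=list(proj(a,W(q,(.082*np.cos(t),.082*np.sin(t)),q[4]))-c(u))
    r+=list(proj(a,W(q,(0,-.085),.076))-c((338,262)))
    r+=list(proj(a,W(q,(0,-.232),.069))-c((522,307)))
    return r
s=least_squares(f,[.56,.21,-.2,.2,.22]);print(s.x,np.degrees(s.x[2:4]),np.array(s.fun).round(1))
q=s.x
print("pushplate",W(q,(0,-.232),.048))
print(robot.get_state()["ee_rot"])
for n,im in(("m",a),):
  for t in["masking_tape","sealed_tin","laundry_marker"]:
    b=robot.regions_of(im,t)[0]["bbox"];print(t,at_z(im,b[0]+b[2]/2,b[1]+b[3]/2,.03))
E
```

```text
[ 0.5772  0.2161 -0.2141  0.0021  0.223 ] [-12.2685   0.1205] [-0.  -1.3  0.5  0.3 -1.1  0.5  1.9  0.3 -0.1  0.3 -0.3 -0.  -0.3  0.1
 -0.8  0.1 -0.6  0.5 -0.8 -0.6  1.9 -0.2]
pushplate [ 0.5279 -0.0106  0.048 ]
[179.9989   0.0023 157.6065]
masking_tape [0.5547 0.4369 0.03  ]
sealed_tin [0.3627 0.3104 0.03  ]
laundry_marker [0.3737 0.0636 0.03  ]
```

The crop confirms the plain steel tin in the slide at crop (338,262), with the push plate at (522,307) and the wheel balls clearly visible. The pose fit is consistent: press at (0.577, 0.216), yaw -12.3°, hub z about 0.223. Next I go up, shut the fingers and turn.

Call:
jog_arm([
  {"z":-0.03,"wz":0.14,"grip":0},
  {"z":-0.03,"wz":0.14,"grip":0},
  {"z":-0.03,"wz":0.14},
  {"z":-0.03,"wz":0.14},
  {"wz":0.14},
  {"wz":0.14},
  {"wz":0.14},
  {"wz":0.14},
  {"wz":0.14},
  {"wz":0.14},
])

```text
validation failed for argument at $.mo...
```

Call:
jog_arm([
  {"x":-0.036,"y":0.025},
  {"x":-0.036,"y":0.025},
  {"x":-0.036,"y":0.025},
  {"x":-0.036,"y":0.025},
  {"x":-0.036,"y":0.025},
  {"x":-0.036,"y":0.025},
  {"x":-0.036,"y":0.025},
  {"x":-0.036,"y":0.025},
  {"x":-0.036,"y":0.025},
  {"x":-0.036,"y":0.025},
])

```text
validation failed for argument at $.mo...
```

Call:
jog_arm([
  {"x":0,"y":0,"z":-0.03,"wx":0,"wy":0,"wz":0.14,"grip":0},
  {"x":0,"y":0,"z":-0.03,"wx":0,"wy":0,"wz":0.14,"grip":0},
  {"x":0,"y":0,"z":-0.03,"wx":0,"wy":0,"wz":0.14,"grip":0},
  {"x":0,"y":0,"z":-0.03,"wx":0,"wy":0,"wz":0.14,"grip":0},
  {"x":0,"y":0,"z":0,"wx":0,"wy":0,"wz":0.14,"grip":0},
  {"x":0,"y":0,"z":0,"wx":0,"wy":0,"wz":0.14,"grip":0},
  {"x":0,"y":0,"z":0,"wx":0,"wy":0,"wz":0.14,"grip":0},
  {"x":0,"y":0,"z":0,"wx":0,"wy":0,"wz":0.14,"grip":0},
  {"x":0,"y":0,"z":0,"wx":0,"wy":0,"wz":0.14,"grip":0},
  {"x":0,"y":0,"z":0,"wx":0,"wy":0,"wz":0.14,"grip":0},
])

```text
clock: 2.25
ee_pos: [0.2476, 0.601, 0.2973]
ee_rot: [180.0, -0.0, 77.1]
ft_force: [1.1, -0.1, 0.5]
width: 0.014
grasp_force: 0.0
```

Call:
jog_arm([
  {"x":-0.036,"y":0.025,"z":0,"wx":0,"wy":0,"wz":0,"grip":0},
  {"x":-0.036,"y":0.025,"z":0,"wx":0,"wy":0,"wz":0,"grip":0},
  {"x":-0.036,"y":0.025,"z":0,"wx":0,"wy":0,"wz":0,"grip":0},
  {"x":-0.036,"y":0.025,"z":0,"wx":0,"wy":0,"wz":0,"grip":0},
  {"x":-0.036,"y":0.025,"z":0,"wx":0,"wy":0,"wz":0,"grip":0},
  {"x":-0.036,"y":0.025,"z":0,"wx":0,"wy":0,"wz":0,"grip":0},
  {"x":-0.036,"y":0.025,"z":0,"wx":0,"wy":0,"wz":0,"grip":0},
  {"x":-0.036,"y":0.025,"z":0,"wx":0,"wy":0,"wz":0,"grip":0},
  {"x":-0.036,"y":0.025,"z":0,"wx":0,"wy":0,"wz":0,"grip":0},
  {"x":-0.036,"y":0.025,"z":0,"wx":0,"wy":0,"wz":0,"grip":0},
])

```text
clock: 3.25
ee_pos: [0.4134, 0.1934, 0.2976]
ee_rot: [180.0, -0.1, 77.4]
ft_force: [1.4, 0.4, 0.7]
width: 0.0005
grasp_force: 0.0
```

Call:
jog_arm([
  {"x":-0.036,"y":0.025,"z":0,"wx":0,"wy":0,"wz":0,"grip":0},
  {"x":-0.036,"y":0.025,"z":0,"wx":0,"wy":0,"wz":0,"grip":0},
  {"x":-0.036,"y":0.025,"z":0,"wx":0,"wy":0,"wz":0,"grip":0},
  {"x":-0.036,"y":0.025,"z":0,"wx":0,"wy":0,"wz":0,"grip":0},
  {"x":-0.036,"y":0.025,"z":0,"wx":0,"wy":0,"wz":0,"grip":0},
  {"x":-0.036,"y":0.025,"z":0,"wx":0,"wy":0,"wz":0,"grip":0},
  {"x":0,"y":0,"z":0,"wx":0,"wy":0,"wz":0,"grip":0},
])

```text
clock: 3.95
ee_pos: [0.5131, -0.0548, 0.2978]
ee_rot: [179.9, 0.1, 76.8]
ft_force: [-0.5, -0.0, -0.0]
width: 0.0003
grasp_force: 0.0
```

Call:
jog_arm([
  {"x":0,"y":0.006,"z":0.042,"wx":0,"wy":0,"wz":-0.012,"grip":0},
  {"x":0,"y":0,"z":0.042,"wx":0,"wy":0,"wz":0,"grip":0},
  {"x":0,"y":0,"z":0.042,"wx":0,"wy":0,"wz":0,"grip":0},
  {"x":0,"y":0,"z":0.042,"wx":0,"wy":0,"wz":0,"grip":0},
  {"x":0,"y":0,"z":0.042,"wx":0,"wy":0,"wz":0,"grip":0},
  {"x":0,"y":0,"z":0.042,"wx":0,"wy":0,"wz":0,"grip":0},
  {"x":0,"y":0,"z":0,"wx":0,"wy":0.117,"wz":0,"grip":0},
  {"x":0,"y":0,"z":0,"wx":0,"wy":0.117,"wz":0,"grip":0},
  {"x":0,"y":0,"z":0,"wx":0,"wy":0.117,"wz":0,"grip":0},
  {"x":0,"y":0,"z":0,"wx":0,"wy":0,"wz":0,"grip":0},
])

```text
clock: 4.95
ee_pos: [0.5171, -0.0556, 0.0447]
ee_rot: [-180.0, -20.1, 77.4]
ft_force: [-0.6, -0.3, -1.0]
width: 0.0002
grasp_force: 0.0
```

```bash
python3 - <<'E'
from h import *
a=robot.get_image("top")
cv2.imwrite("pics/c2.png",cv2.resize(a["img"][125:285,190:400],None,fx=3.7,fy=3.7,interpolation=cv2.INTER_CUBIC))
E
```

```text
(no output)
```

View pics/c2.png

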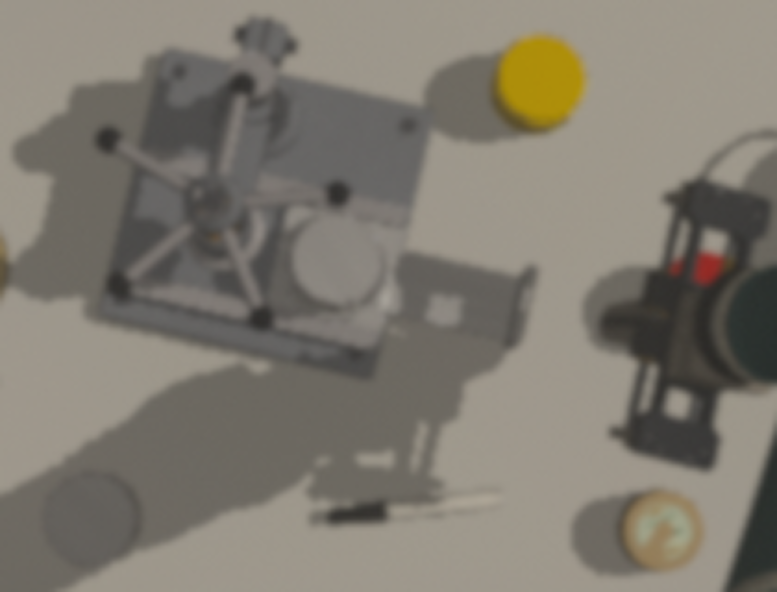

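The picture shows the hand standing off behind the push plate (525,307), with the camera clear of the wheel. I start pushing slowly.

Call:
jog_arm([
  {"x":0.0075,"y":0,"z":0.0027,"wx":0,"wy":0,"wz":0,"grip":0},
  {"x":0.0075,"y":0,"z":0.0027,"wx":0,"wy":0,"wz":0,"grip":0},
  {"x":0.0075,"y":0,"z":0.0027,"wx":0,"wy":0,"wz":0,"grip":0},
  {"x":0.0028,"y":0,"z":0.001,"wx":0,"wy":0,"wz":0,"grip":0},
  {"x":0.0028,"y":0,"z":0.001,"wx":0,"wy":0,"wz":0,"grip":0},
  {"x":0.0028,"y":0,"z":0.001,"wx":0,"wy":0,"wz":0,"grip":0},
  {"x":0.0028,"y":0,"z":0.001,"wx":0,"wy":0,"wz":0,"grip":0},
  {"x":0.0028,"y":0,"z":0.001,"wx":0,"wy":0,"wz":0,"grip":0},
  {"x":0.0028,"y":0,"z":0.001,"wx":0,"wy":0,"wz":0,"grip":0},
])

```text
clock: 5.9
ee_pos: [0.5268, -0.0089, 0.0456]
ee_rot: [180.0, -20.1, 78.1]
ft_force: [0.3, -0.1, 0.7]
width: 0.0004
grasp_force: 0.0
```

Call:
jog_arm([
  {"x":0.0038,"y":0,"z":0.0014,"wx":0,"wy":0,"wz":0,"grip":0},
  {"x":0.0038,"y":0,"z":0.0014,"wx":0,"wy":0,"wz":0,"grip":0},
  {"x":0.0038,"y":0,"z":0.0014,"wx":0,"wy":0,"wz":0,"grip":0},
  {"x":0.0038,"y":0,"z":0.0014,"wx":0,"wy":0,"wz":0,"grip":0},
  {"x":0.0038,"y":0,"z":0.0014,"wx":0,"wy":0,"wz":0,"grip":0},
  {"x":0.0038,"y":0,"z":0.0014,"wx":0,"wy":0,"wz":0,"grip":0},
  {"x":0.0038,"y":0,"z":0.0014,"wx":0,"wy":0,"wz":0,"grip":0},
  {"x":0.0038,"y":0,"z":0.0014,"wx":0,"wy":0,"wz":0,"grip":0},
  {"x":0.0038,"y":0,"z":0.0014,"wx":0,"wy":0,"wz":0,"grip":0},
  {"x":0.0038,"y":0,"z":0.0014,"wx":0,"wy":0,"wz":0,"grip":0},
])

```text
clock: 6.9
ee_pos: [0.5352, 0.031, 0.0455]
ee_rot: [180.0, -20.1, 78.1]
ft_force: [0.3, -0.1, -1.0]
width: -0.0
grasp_force: 0.0
```

```bash
python3 - <<'E'
from h import *
print(robot.get_state()["ft_force"])
a=robot.get_image("top");b=robot.get_image("scene")
A=cv2.resize(a["img"][130:250,200:390],(760,480))[:, :];B=cv2.resize(b["img"][200:320,240:420],(720,480))
A=cv2.resize(A,(400,253));B=cv2.resize(B,(720,480))
o=np.zeros((600,800,3),np.uint8);B=cv2.resize(B,(510,340));o[:340,:510]=B;o[345:598,:400]=A
cv2.imwrite("pics/c3.png",o)
E
```

```text
[ 0.27773781 -0.09152466 -1.03858356]
```

View pics/c3.png

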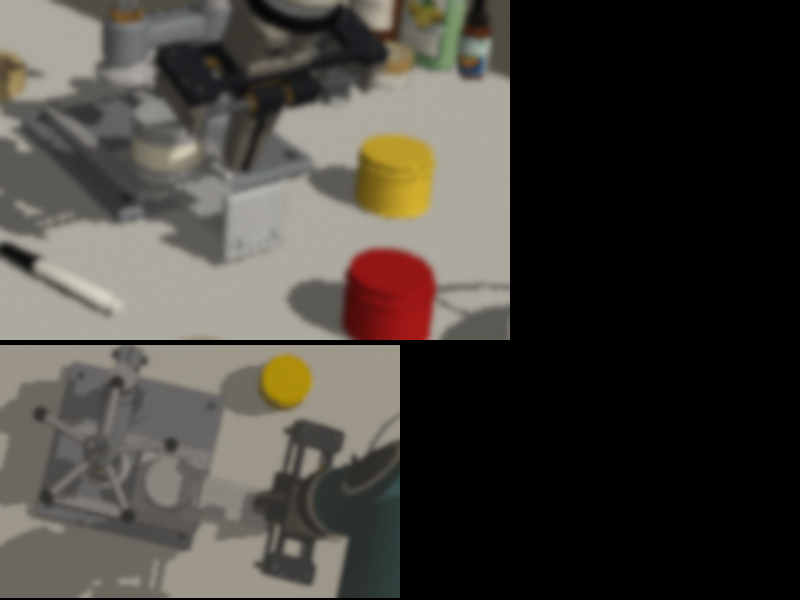

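```bash
python3 - <<'E'
from h import *
b=robot.get_image("scene");a=robot.get_image("top");s=robot.get_state()
print(s["ee_pos"],s["ee_rot"],s["joint_pos"])
for n,p in(("tcp",s["ee_pos"]),("plate top fit",(.528,-.0106,.069)),("bot",(.528,-.0106,.007)),("home top",(.546,.0725,.069)),("home bot",(.546,.0725,.007)),("red",(.53,-.14,.0)),("tin0 foot",(.559,.133,.026)),("tin home",(.577,.216,.026))):
  print(n,proj(b,p).round(1),proj(a,p).round(1))
for t in("slide","tin"):
  for nm,im in(("s",b),("t",a)):print(t,nm,[(r["bbox"],round(r["p"],2)) for r in robot.regions_of(im,t)])
o=cv2.resize(b["img"][210:310,260:370],(660,600),interpolation=cv2.INTER_CUBIC)
cv2.imwrite("pics/c4.png",o)
E
```

```text
[0.53506797 0.03075214 0.04546679] [179.99816999 -20.10604825  78.08757112] [-11.89929283  28.07360471  22.92942723 117.8394245  -46.15583727
  44.94871085  32.56425968]
tcp [320.2 268.7] [317.2 205.7]
plate top fit [330.9 267.6] [333.  207.8]
bot [329.7 290.2] [330.6 209.8]
home top [311.8 252.8] [302.6 200.7]
home bot [311.  274.3] [301.5 203. ]
red [372.5 316.7] [375.6 210.1]
tin0 foot [298.9 257.7] [280.4 197.3]
tin home [283.5 245. ] [251.  190.4]
slide s [([277.8, 251.1, 64.2, 38.4], 0.64)]
slide t [([259.3, 178.6, 64.8, 37.6], 0.56), ([280.8, 263.4, 42.8, 3.4], 0.35)]
tin s [([360.8, 287.0, 30.6, 37.9], 0.95), ([366.1, 248.5, 27.4, 28.9], 0.81), ([285.4, 236.0, 24.5, 24.8], 0.78)]
tin t [([267.1, 184.1, 28.0, 26.3], 0.88), ([319.8, 132.3, 31.8, 29.9], 0.62)]
```

View pics/c4.png

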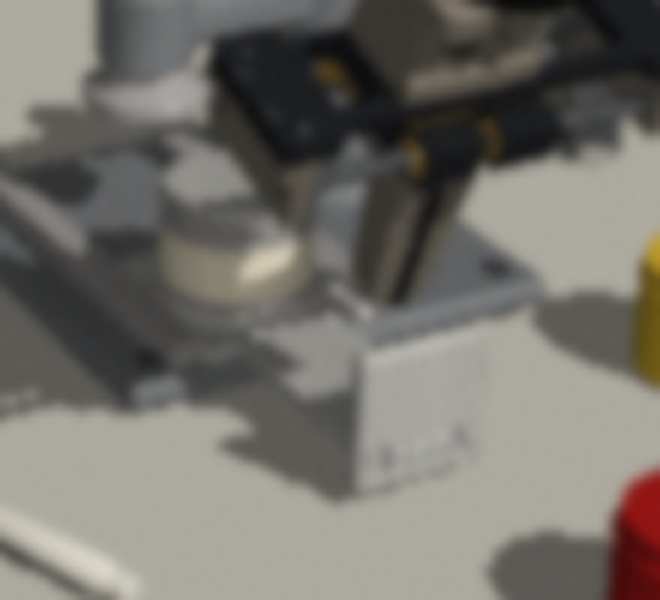

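```bash
python3 - <<'E'
from h import *
w=robot.get_image("wrist");cv2.imwrite("pics/w1.png",w["img"])
s=robot.get_state();T=np.array(w["camera_from_world"]);print(w["K"])
def pf(p):
    q=T[:3,:3]@np.array(p)+T[:3,3];t=np.arctan2(np.hypot(q[0],q[1]),q[2]);r=w["K"][0,0]*t
    return (w["K"][:2,2]+r*q[:2]/np.hypot(q[0],q[1])).round(1)
print("cam",-T[:3,:3].T@T[:3,3])
for n,p in(("tcp",s["ee_pos"]),("plate top",(.528,-.0106,.069)),("plate a",(.557,-.017,.069)),("plate b",(.499,-.0042,.069)),("lid",(.559,.133,.077)),("hub",(.577,.216,.243))):print(n,pf(p))
E
```

```text
[[325.1922621    0.         279.1307052 ]
 [  0.         325.1922621  215.29020863]
 [  0.           0.           1.        ]]
cam [0.53604566 0.0285664  0.26482672]
tcp [277.2 240.5]
plate top [279.5 308.5]
plate a [328.1 308.2]
plate b [230.8 307.4]
lid [280.5  74.7]
hub [ 282.4 -231. ]
```

View pics/w1.png

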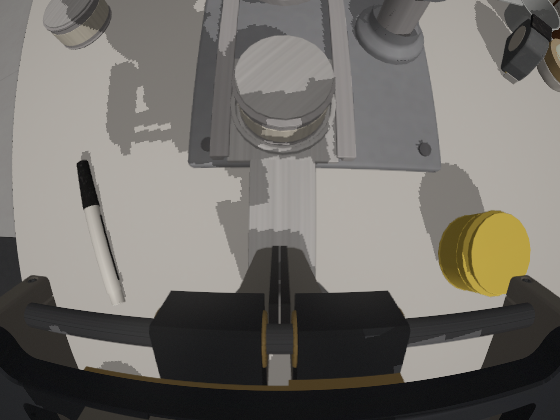

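The wrist view shows the shut fingertips at (281,246) above the slide tongue, lid at (285,75). The push plate, expected at row ~308, is hidden under the hand. I check the tip height by combining both views.

```bash
python3 - <<'E'
from h import *
np.set_printoptions(suppress=True,precision=4)
w=robot.get_image("wrist");b=robot.get_image("scene");s=robot.get_state()
T=np.array(w["camera_from_world"]);R=T[:3,:3];c=-R.T@T[:3,3]
d=np.array([281,246])-w["K"][:2,2];r=np.hypot(*d);t=r/w["K"][0,0]
v=R.T@np.array([*(np.sin(t)*d/r),np.cos(t)])
for z in(.04,.055,.07,.085,.1):
    p=c+v*(z-c[2])/v[2];print(z,p,proj(b,p).round(1))
print("base corner",proj(b,(.684,.058,.018)),proj(b,(.684,.058,0)))
from scipy.spatial.transform import Rotation as Ro
z=Ro.from_euler("xyz",s["ee_rot"],degrees=True).as_matrix()[:,2]
for k in(0,.02,.04,.06,.1):print(k,(s["ee_pos"]-k*z).round(4),proj(b,s["ee_pos"]-k*z).round(1))
o=b["img"][245:290,300:350];print(cv2.cvtColor(o,cv2.COLOR_BGR2GRAY)[::2,5:45:2])
E
```

```text
0.04 [0.5369 0.0263 0.04  ] [321.9 271.1]
0.055 [0.5368 0.0265 0.055 ] [322.1 265.7]
0.07 [0.5368 0.0266 0.07  ] [322.3 260.3]
0.085 [0.5367 0.0268 0.085 ] [322.5 254.8]
0.1 [0.5367 0.0269 0.1   ] [322.7 249.2]
base corner [351.4144 256.385 ] [350.9805 262.2425]
0 [0.5351 0.0306 0.0455] [320.3 268.7]
0.02 [0.5337 0.0238 0.0643] [322.1 263.2]
0.04 [0.5323 0.0171 0.0831] [324.  257.5]
0.06 [0.5309 0.0104 0.1018] [326.  251.7]
0.1 [ 0.528  -0.0031  0.1394] [330.1 239.6]
[[ 85  64  78  78  94 102 104  96  61  52  57  72  62  29  46  69 132 167
  169 170]
 [125  88  81  77  97 100 100  85  56  53  66  79  57  34  68  84 121 155
  168 170]
 [139 134 108  95 113 108 100  77  52  54  74  80  46  52  82  94  98 116
  147 165]
 [172 179 137 108 122 124 110  75  53  57  79  74  37  65  87  96  97  97
  106 134]
 [201 185 127 105 118 124 118  73  52  64  81  61  40  76  93  96  96  90
   76  82]
 [171 146 114  96  86  95 108  71  52  71  79  45  53  85  95  97  97  93
   74  68]
 [130 120 106  83  78 107 105  77  57  76  68  35  69  92  97  98  97  99
  101 103]
 [117 107  88  81  81 101 119 104
[... 627 characters left out ...]
 164 163
  165 169]
 [ 88  90 114 131 124 108  96 104 154 165 164 165 165 166 166 165 163 165
  166 170]
 [ 90  89  87  88  85  79  76 104 154 164 165 164 164 166 166 164 163 165
  168 170]
 [ 90  90  88  83  81  78  78 107 156 164 163 165 164 166 165 164 162 165
  169 169]
 [ 89  89  90  89  85  82  78 110 157 164 164 165 165 165 168 155 151 164
  168 169]
 [ 89  90  91  90  90  87  83 115 158 159 161 164 168 166 168 152 145 160
  168 169]
 [ 90  90  90  91  90  89  87 119 150 146 148 163 165 156 159 159 159 160
  169 169]
 [100  91  90  89  90  90  90 121 149 146 147 159 161 158 155 152 163 165
  169 170]
 [149 120 102  94  90  90  87 125 160 159 155 154 151 154 154 164 169 169
  170 168]]
```

Both views agree that the visible finger ends about 25 mm behind the reported TCP, at z≈0.07. The fingers therefore passed just over the 69 mm plate and the slide has not moved. I back off over it and come in lower.

Call:
jog_arm([
  {"x":0.005,"y":0,"z":-0.014,"wx":0,"wy":0,"wz":0,"grip":0},
  {"x":0.005,"y":0,"z":-0.014,"wx":0,"wy":0,"wz":0,"grip":0},
  {"x":-0.021,"y":0,"z":-0.0076,"wx":0,"wy":0,"wz":0,"grip":0},
  {"x":-0.021,"y":0,"z":-0.0076,"wx":0,"wy":0,"wz":0,"grip":0},
  {"x":-0.021,"y":0,"z":-0.0076,"wx":0,"wy":0,"wz":0,"grip":0},
  {"x":-0.021,"y":0,"z":-0.0076,"wx":0,"wy":0,"wz":0,"grip":0},
  {"x":-0.005,"y":0,"z":0.014,"wx":0,"wy":0,"wz":0,"grip":0},
  {"x":-0.005,"y":0,"z":0.014,"wx":0,"wy":0,"wz":0,"grip":0},
  {"x":-0.005,"y":0,"z":0.014,"wx":0,"wy":0,"wz":0,"grip":0},
  {"x":-0.005,"y":0,"z":0.014,"wx":0,"wy":0,"wz":0,"grip":0},
])

```text
clock: 8.45
ee_pos: [0.5164, -0.0549, 0.0139]
ee_rot: [-179.9, -20.1, 78.2]
ft_force: [0.5, -0.2, 0.3]
width: 0.0003
grasp_force: 0.0
```

Call:
jog_arm([
  {"x":0.0047,"y":0,"z":0.0017,"wx":0,"wy":0,"wz":0,"grip":0},
  {"x":0.0047,"y":0,"z":0.0017,"wx":0,"wy":0,"wz":0,"grip":0},
  {"x":0.0047,"y":0,"z":0.0017,"wx":0,"wy":0,"wz":0,"grip":0},
  {"x":0.0047,"y":0,"z":0.0017,"wx":0,"wy":0,"wz":0,"grip":0},
  {"x":0.0047,"y":0,"z":0.0017,"wx":0,"wy":0,"wz":0,"grip":0},
  {"x":0.0047,"y":0,"z":0.0017,"wx":0,"wy":0,"wz":0,"grip":0},
  {"x":0.0047,"y":0,"z":0.0017,"wx":0,"wy":0,"wz":0,"grip":0},
  {"x":0.0047,"y":0,"z":0.0017,"wx":0,"wy":0,"wz":0,"grip":0},
  {"x":0.0047,"y":0,"z":0.0017,"wx":0,"wy":0,"wz":0,"grip":0},
  {"x":0.0047,"y":0,"z":0.0017,"wx":0,"wy":0,"wz":0,"grip":0},
])

```text
clock: 9.45
ee_pos: [0.5271, -0.0072, 0.0156]
ee_rot: [180.0, -20.1, 78.1]
ft_force: [0.4, -0.1, -0.8]
width: 0.0007
grasp_force: 0.0
```

```bash
python3 - <<'E'
from h import *
b=robot.get_image("scene");s=robot.get_state();print(s["clock"],s["ee_pos"],s["ft_force"])
for t in("slide","tin"):print([(r["bbox"],round(r["p"],2)) for r in robot.regions_of(b,t)])
E
```

```text
9.5 [ 0.52714269 -0.00609043  0.0156418 ] [ 0.32710664  0.44895951 -0.27789974]
[([278.5, 251.6, 59.7, 34.6], 0.61), ([217.7, 217.9, 29.5, 18.8], 0.39), ([287.0, 236.6, 20.4, 25.9], 0.19)]
[([360.5, 287.2, 31.1, 34.7], 0.93), ([285.7, 233.8, 23.6, 25.7], 0.83), ([364.2, 245.4, 30.5, 29.4], 0.73), ([251.0, 165.3, 63.8, 68.0], 0.73)]
```

Call:
jog_arm([
  {"x":0.0028,"y":0,"z":0.001,"wx":0,"wy":0,"wz":0,"grip":0},
  {"x":0.0028,"y":0,"z":0.001,"wx":0,"wy":0,"wz":0,"grip":0},
  {"x":0.0028,"y":0,"z":0.001,"wx":0,"wy":0,"wz":0,"grip":0},
  {"x":0.0028,"y":0,"z":0.001,"wx":0,"wy":0,"wz":0,"grip":0},
  {"x":0.0028,"y":0,"z":0.001,"wx":0,"wy":0,"wz":0,"grip":0},
  {"x":0.0028,"y":0,"z":0.001,"wx":0,"wy":0,"wz":0,"grip":0},
  {"x":0.0028,"y":0,"z":0.001,"wx":0,"wy":0,"wz":0,"grip":0},
])

```text
clock: 10.3
ee_pos: [0.5316, 0.0129, 0.0157]
ee_rot: [180.0, -20.1, 78.1]
ft_force: [0.8, -2.3, -1.3]
width: 0.0005
grasp_force: 1.4
```

```bash
python3 - <<'E'
from h import *
b=robot.get_image("scene");s=robot.get_state();print(s["clock"],s["ee_pos"],s["ft_force"])
cv2.imwrite("pics/c5.png",cv2.resize(b["img"][205:305,250:370],(720,600),interpolation=cv2.INTER_CUBIC))
E
```

```text
10.35 [0.53159823 0.01364847 0.01579567] [ 1.5131741  -1.71085116 -1.32356991]
```

View pics/c5.png

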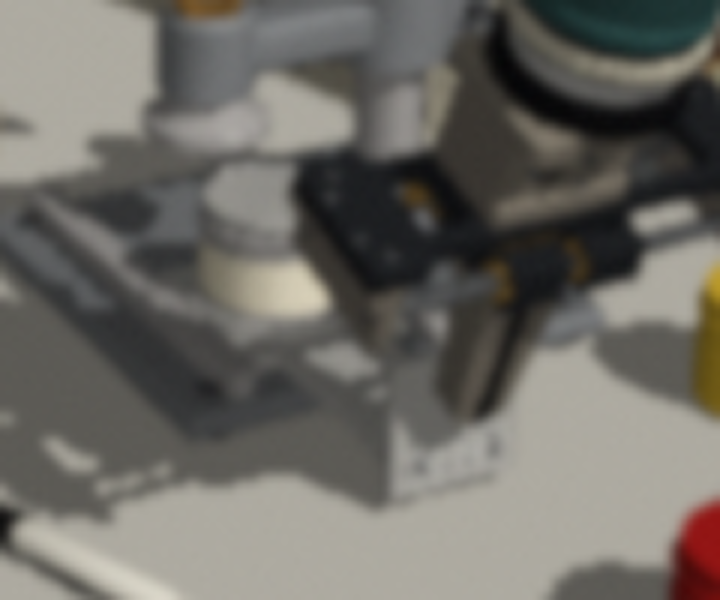

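The picture shows the shut fingers on the outer face of the push plate, tip around (475,415), with a push of about 2 N. I continue home.

Call:
jog_arm([
  {"x":0.0047,"y":0,"z":0.0017,"wx":0,"wy":0,"wz":0,"grip":0},
  {"x":0.0047,"y":0,"z":0.0017,"wx":0,"wy":0,"wz":0,"grip":0},
  {"x":0.0047,"y":0,"z":0.0017,"wx":0,"wy":0,"wz":0,"grip":0},
  {"x":0.0047,"y":0,"z":0.0017,"wx":0,"wy":0,"wz":0,"grip":0},
  {"x":0.0047,"y":0,"z":0.0017,"wx":0,"wy":0,"wz":0,"grip":0},
  {"x":0.0047,"y":0,"z":0.0017,"wx":0,"wy":0,"wz":0,"grip":0},
  {"x":0.0047,"y":0,"z":0.0017,"wx":0,"wy":0,"wz":0,"grip":0},
  {"x":0.0047,"y":0,"z":0.0017,"wx":0,"wy":0,"wz":0,"grip":0},
  {"x":0.0028,"y":0,"z":0.001,"wx":0,"wy":0,"wz":0,"grip":0},
  {"x":0.0028,"y":0,"z":0.001,"wx":0,"wy":0,"wz":0,"grip":0},
])

```text
clock: 11.35
ee_pos: [0.5409, 0.0581, 0.0161]
ee_rot: [180.0, -20.1, 78.1]
ft_force: [2.3, -2.4, -0.4]
width: 0.0006
grasp_force: 1.4
```

```bash
python3 - <<'E'
from h import *
b=robot.get_image("scene");s=robot.get_state();print(s["clock"],s["ee_pos"],s["ft_force"])
for t in("slide","tin","lid"):print([(r["bbox"],round(r["p"],2)) for r in robot.regions_of(b,t)])
print(proj(b,(.577,.216,.05)),proj(b,(.577,.216,.077)))
E
```

```text
11.4 [0.5408093  0.05879031 0.01610445] [ 0.29600742 -1.59309009 -0.11731559]
[([273.6, 242.1, 52.2, 35.2], 0.95)]
[([363.0, 288.8, 27.8, 32.2], 0.93), ([276.8, 230.4, 17.2, 19.6], 0.68), ([268.7, 241.7, 58.8, 34.6], 0.37)]
[([364.6, 289.0, 26.4, 18.7], 0.73), ([366.8, 246.6, 27.7, 16.9], 0.66)]
[283.61492554 237.25438316] [283.71184909 228.43897938]
```

Call:
jog_arm([
  {"x":0.0019,"y":0,"z":0.0007,"wx":0,"wy":0,"wz":0,"grip":0},
  {"x":0.0019,"y":0,"z":0.0007,"wx":0,"wy":0,"wz":0,"grip":0},
  {"x":0.0019,"y":0,"z":0.0007,"wx":0,"wy":0,"wz":0,"grip":0},
  {"x":0.0019,"y":0,"z":0.0007,"wx":0,"wy":0,"wz":0,"grip":0},
])

```text
clock: 11.95
ee_pos: [0.5422, 0.0659, 0.016]
ee_rot: [-180.0, -20.1, 78.1]
ft_force: [-1.3, -3.1, 1.8]
width: 0.0003
grasp_force: 1.3
```

Call:
jog_arm([
  {"x":0.0019,"y":0,"z":0.0007,"wx":0,"wy":0,"wz":0,"grip":0},
  {"x":0.0019,"y":0,"z":0.0007,"wx":0,"wy":0,"wz":0,"grip":0},
])

```text
clock: 12.15
ee_pos: [0.5431, 0.0699, 0.0159]
ee_rot: [-180.0, -20.1, 78.1]
ft_force: [-2.5, -2.0, 1.7]
width: 0.0005
grasp_force: 1.3
```

Call:
jog_arm([
  {"x":0.0014,"y":0,"z":0.0005,"wx":0,"wy":0,"wz":0,"grip":0},
  {"x":0.0014,"y":0,"z":0.0005,"wx":0,"wy":0,"wz":0,"grip":0},
])

```text
clock: 12.35
ee_pos: [0.5438, 0.0728, 0.0159]
ee_rot: [-180.0, -20.1, 78.1]
ft_force: [-2.7, -2.3, 1.8]
width: 0.0006
grasp_force: 1.3
```

Call:
jog_arm([
  {"x":0.0014,"y":0,"z":0.0005,"wx":0,"wy":0,"wz":0,"grip":0},
  {"x":0.0014,"y":0,"z":0.0005,"wx":0,"wy":0,"wz":0,"grip":0},
])

```text
clock: 12.55
ee_pos: [0.5444, 0.0756, 0.016]
ee_rot: [-180.0, -20.1, 78.1]
ft_force: [-2.1, -3.3, 2.0]
width: 0.0003
grasp_force: 1.3
```

```bash
python3 - <<'E'
from h import *
b=robot.get_image("scene");s=robot.get_state();print(s["clock"],s["ee_pos"],s["ft_force"])
for t in("slide","tin","lid"):print([(r["bbox"],round(r["p"],2)) for r in robot.regions_of(b,t)])
E
```

```text
12.6 [0.54446031 0.07596046 0.01597698] [-1.56744811 -1.04088547  1.70202379]
[([266.1, 238.1, 56.8, 34.1], 0.86)]
[([368.2, 248.8, 27.2, 29.9], 0.89), ([274.0, 228.8, 14.9, 19.9], 0.83), ([362.3, 289.7, 30.4, 33.5], 0.72)]
[([365.5, 287.4, 24.9, 18.7], 0.89), ([363.3, 245.5, 31.6, 17.7], 0.7), ([272.2, 226.3, 11.1, 5.9], 0.51)]
```

Call:
jog_arm([
  {"x":0.0014,"y":0,"z":0.0005,"wx":0,"wy":0,"wz":0,"grip":0},
  {"x":0.0014,"y":0,"z":0.0005,"wx":0,"wy":0,"wz":0,"grip":0},
  {"x":0.0014,"y":0,"z":0.0005,"wx":0,"wy":0,"wz":0,"grip":0},
])

```text
clock: 13.05
ee_pos: [0.5451, 0.0778, 0.0158]
ee_rot: [180.0, -20.0, 78.0]
ft_force: [-5.0, -9.6, 5.3]
width: 0.0002
grasp_force: 5.1
```

Call:
jog_arm([
  {"x":0.0014,"y":0,"z":0.0005,"wx":0,"wy":0,"wz":0,"grip":0},
  {"x":0.0014,"y":0,"z":0.0005,"wx":0,"wy":0,"wz":0,"grip":0},
  {"x":0.0014,"y":0,"z":0.0005,"wx":0,"wy":0,"wz":0,"grip":0},
])

```text
clock: 13.35
ee_pos: [0.5453, 0.078, 0.0156]
ee_rot: [180.0, -19.7, 77.9]
ft_force: [-11.1, -18.8, 13.2]
width: 0.0002
grasp_force: 10.3
```

The slide is on its stop. I back off and rise.

Call:
jog_arm([
  {"x":-0.0188,"y":0,"z":-0.0068,"wx":0,"wy":0,"wz":0,"grip":0},
  {"x":-0.0282,"y":0,"z":-0.0102,"wx":0,"wy":0,"wz":0,"grip":0},
  {"x":-0.0282,"y":0,"z":-0.0102,"wx":0,"wy":0,"wz":0,"grip":0},
  {"x":0.0137,"y":0,"z":-0.0376,"wx":0,"wy":0,"wz":0,"grip":0},
  {"x":0.0137,"y":0,"z":-0.0376,"wx":0,"wy":0,"wz":0,"grip":0},
  {"x":0.0137,"y":0,"z":-0.0376,"wx":0,"wy":0,"wz":0,"grip":0},
  {"x":0.0137,"y":0,"z":-0.0376,"wx":0,"wy":0,"wz":0,"grip":0},
  {"x":0.0137,"y":0,"z":-0.0376,"wx":0,"wy":0,"wz":0,"grip":0},
  {"x":0.0137,"y":0,"z":-0.0376,"wx":0,"wy":0,"wz":0,"grip":0},
  {"x":0.0137,"y":0,"z":-0.0376,"wx":0,"wy":0,"wz":0,"grip":0},
])

```text
clock: 14.35
ee_pos: [0.5299, 0.0063, 0.2981]
ee_rot: [179.9, -20.2, 78.1]
ft_force: [0.4, -0.3, -0.1]
width: 0.0002
grasp_force: 0.0
```

Call:
jog_arm([
  {"x":0,"y":0,"z":0,"wx":0,"wy":-0.117,"wz":0,"grip":0},
  {"x":0,"y":0,"z":0,"wx":0,"wy":-0.117,"wz":0,"grip":0},
  {"x":0,"y":0,"z":0,"wx":0,"wy":-0.117,"wz":0,"grip":0},
  {"x":0,"y":0,"z":0,"wx":0,"wy":0,"wz":0,"grip":0},
])

```text
clock: 14.75
ee_pos: [0.5306, 0.0117, 0.2961]
ee_rot: [180.0, -0.0, 78.6]
ft_force: [0.4, 0.9, -0.1]
width: 0.0002
grasp_force: 0.0
```

```bash
python3 - <<'E'
from h import *
b=robot.get_image("scene");a=robot.get_image("top");s=robot.get_state();print(s)
for t in("slide","tin","lid"):
  for im in(a,b):print(t,[(r["bbox"],round(r["p"],2)) for r in robot.regions_of(im,t)])
for p in((.546,.0725,.069),(.577,.216,.026),(.577,.216,.076)):print(proj(b,p),proj(a,p))
E
```

```text
{'clock': 14.85, 'joint_pos': array([-29.59223521,   8.90698428,  28.86843959, 101.73683004,
        -4.64894662,  70.50543687, -11.25408538]), 'dq': array([ 1.78213531, -0.45748329,  2.08134651,  0.6372622 ,  0.17448344,
       -0.10404653,  0.03394013]), 'joint_efforts': array([-1.61417630e+00, -3.15088606e+01,  7.58499429e-01, -2.64949769e+01,
       -1.52021404e-01, -9.21822939e-03, -6.29729661e-02]), 'ee_pos': array([0.52979825, 0.00682899, 0.29579209]), 'ee_rot': array([-1.79981355e+02, -9.30915487e-02,  7.82083627e+01]), 'ft_force': array([ 0.02158186,  0.19487208, -0.27465369]), 'moment': array([-0.07573244,  0.06250342,  0.01680684]), 'grasp_force': 0.0, 'width': -3.868062787882584e-05}
slide [([232.4, 178.5, 71.7, 32.1], 0.74)]
slide [([265.5, 240.0, 56.0, 33.8], 0.91)]
tin [([324.1, 133.5, 18.6, 23.4], 0.79)]
tin [([275.2, 229.2, 19.1, 20.2], 0.88), ([364.2, 287.0, 27.9, 35.1], 0.67), ([369.7, 247.5, 25.5, 29.5], 0.62), ([249.3, 165.2, 66.1, 62.3], 0.18)]
lid [([327.1, 134.7, 15.6, 21.0], 0.71)]
lid [([365.2, 246.0, 24.4, 15.1], 0.86), ([364.8, 286.0, 25.5, 20.2], 0.81), ([241.3, 283.7, 41.3, 29.6], 0.68), ([269.9, 223.5, 25.9, 11.1], 0.67)]
[311.80276443 252.79302716] [302.63388192 200.66262807]
[283.53005905 244.97317254] [251.00602604 190.44273139]
[283.70823157 228.76800077] [250.16280443 188.1369058 ]
```

```bash
python3 - <<'E'
from h import *
from scipy.spatial.transform import Rotation as Ro
w=robot.get_image("wrist");b=robot.get_image("scene");s=robot.get_state()
T=np.array(w["camera_from_world"]);R=Ro.from_euler("xyz",s["ee_rot"],degrees=True).as_matrix()
def pf(p):
    q=T[:3,:3]@np.array(p)+T[:3,3];t=np.arctan2(np.hypot(q[0],q[1]),q[2]);r=w["K"][0,0]*t
    return (w["K"][:2,2]+r*q[:2]/np.hypot(q[0],q[1])).round(1)
for k in(0,.02,.03,.04,.05):print(k,[(h,pf(s["ee_pos"]+R@[h,0,-k])) for h in(0,.005,.01)],proj(b,s["ee_pos"]+R@[0,0,-k]).round(1))
u,v=proj(b,s["ee_pos"]+R@[0,0,-.03]).astype(int);print(u,v)
c=b["img"][v-40:v+30,u-40:u+40];W=w["img"][190:330,200:360]
o=np.zeros((600,800,3),np.uint8);o[:350,:400]=cv2.resize(c,(400,350),interpolation=cv2.INTER_NEAREST);o[:350,400:]=cv2.resize(W,(400,350),interpolation=cv2.INTER_NEAREST)
cv2.imwrite("pics/c6.png",o[:350])
E
```

```text
0 [(0, array([277.1, 240.3])), (0.005, array([277.1, 233.3])), (0.01, array([277.1, 226.1]))] [331.4 174. ]
0.02 [(0, array([276.9, 251.2])), (0.005, array([276.9, 243.6])), (0.01, array([276.8, 235.8]))] [331.9 165.3]
0.03 [(0, array([276.8, 257.4])), (0.005, array([276.8, 249.5])), (0.01, array([276.7, 241.4]))] [332.1 160.8]
0.04 [(0, array([276.7, 264.3])), (0.005, array([276.6, 256. ])), (0.01, array([276.6, 247.6]))] [332.3 156.4]
0.05 [(0, array([276.5, 271.9])), (0.005, array([276.5, 263.3])), (0.01, array([276.5, 254.5]))] [332.6 151.9]
332 160
```

View pics/c6.png

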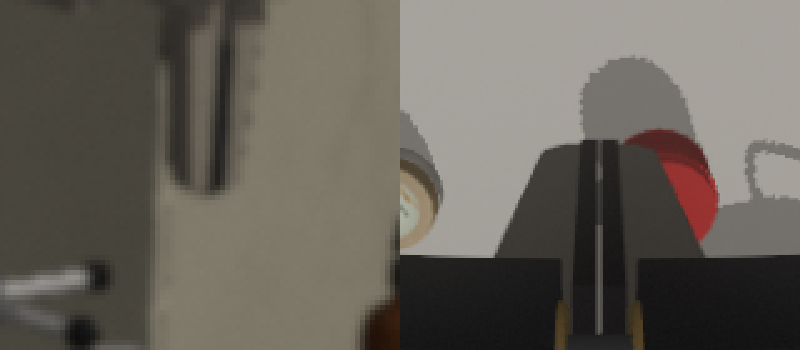

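Scene and wrist views (tip rows 158 and 246) agree: the real tip is 36 mm behind the reported TCP, half-width 10 mm. I go over the wheel and turn for pushing with the -x side.

Call:
jog_arm([
  {"x":0.0436,"y":-0.0101,"z":0,"wx":0,"wy":0,"wz":0,"grip":0},
  {"x":0.0436,"y":-0.0101,"z":0,"wx":0,"wy":0,"wz":0,"grip":0},
  {"x":0.0436,"y":-0.0101,"z":0,"wx":0,"wy":0,"wz":0,"grip":0},
  {"x":0.0436,"y":-0.0101,"z":0,"wx":0,"wy":0,"wz":0,"grip":0},
  {"x":0.0436,"y":-0.0101,"z":0,"wx":0,"wy":0,"wz":0,"grip":0},
  {"x":0,"y":0,"z":0,"wx":0,"wy":0,"wz":-0.149,"grip":0},
  {"x":0,"y":0,"z":0,"wx":0,"wy":0,"wz":-0.149,"grip":0},
  {"x":0,"y":0,"z":0,"wx":0,"wy":0,"wz":-0.149,"grip":0},
  {"x":0,"y":0,"z":0,"wx":0,"wy":0,"wz":-0.149,"grip":0},
  {"x":0,"y":0,"z":0,"wx":0,"wy":0,"wz":-0.149,"grip":0},
])

```text
clock: 16.25
ee_pos: [0.5254, 0.229, 0.2958]
ee_rot: [-180.0, -0.0, 121.1]
ft_force: [0.3, 0.3, 0.2]
width: 0.0003
grasp_force: 0.0
```

Call:
jog_arm([
  {"x":0,"y":0,"z":0,"wx":0,"wy":0,"wz":-0.149,"grip":0},
  {"x":0,"y":0,"z":0,"wx":0,"wy":0,"wz":-0.149,"grip":0},
  {"x":0,"y":0,"z":0,"wx":0,"wy":0,"wz":-0.149,"grip":0},
  {"x":0,"y":0,"z":0,"wx":0,"wy":0,"wz":-0.149,"grip":0},
  {"x":0,"y":0,"z":0,"wx":0,"wy":0,"wz":-0.149,"grip":0},
  {"x":0,"y":0,"z":0,"wx":0,"wy":0,"wz":-0.149,"grip":0},
  {"x":0,"y":0,"z":0,"wx":0,"wy":0,"wz":-0.149,"grip":0},
  {"x":0,"y":0,"z":0,"wx":0,"wy":0,"wz":-0.149,"grip":0},
  {"x":0,"y":0,"z":0,"wx":0,"wy":0,"wz":-0.149,"grip":0},
  {"x":0,"y":0,"z":0,"wx":0,"wy":0,"wz":-0.149,"grip":0},
])

```text
clock: 17.25
ee_pos: [0.5255, 0.2289, 0.2958]
ee_rot: [180.0, -0.0, -153.6]
ft_force: [-0.3, 0.2, 0.4]
width: 0.0006
grasp_force: 0.0
```

Call:
jog_arm([
  {"x":0,"y":0,"z":0,"wx":0,"wy":0,"wz":-0.149,"grip":0},
  {"x":0,"y":0,"z":0,"wx":0,"wy":0,"wz":-0.149,"grip":0},
  {"x":0,"y":0,"z":0,"wx":0,"wy":0,"wz":-0.149,"grip":0},
  {"x":0,"y":0,"z":0,"wx":0,"wy":0,"wz":-0.149,"grip":0},
  {"x":0,"y":0,"z":0,"wx":0,"wy":0,"wz":-0.149,"grip":0},
  {"x":0,"y":0,"z":0,"wx":0,"wy":0,"wz":0,"grip":0},
])

```text
clock: 17.85
ee_pos: [0.5255, 0.2289, 0.2958]
ee_rot: [180.0, 0.0, -111.2]
ft_force: [-0.1, 0.7, -0.4]
width: 0.0003
grasp_force: 0.0
```

```bash
python3 - <<'E'
from h import *
s=robot.get_state();print(s["clock"],s["ee_pos"],s["ee_rot"],s["joint_pos"],s["ft_force"],s["moment"])
E
```

```text
17.85 [0.52550828 0.22888625 0.29583036] [ 1.79984994e+02  8.89900062e-03 -1.11196166e+02] [-25.97955494  13.80145918  -1.08254256  94.52611628   0.2539906
  71.67832199 131.69312818] [-0.06959576  0.6890051  -0.40845767] [0.10186463 0.05790216 0.01725209]
```

Call:
jog_arm([
  {"x":0,"y":0,"z":0.04,"wx":0,"wy":0,"wz":0,"grip":0},
  {"x":0,"y":0,"z":0.04,"wx":0,"wy":0,"wz":0,"grip":0},
  {"x":0,"y":0,"z":0.02,"wx":0,"wy":0,"wz":0,"grip":0},
  {"x":0,"y":0,"z":0.01,"wx":0,"wy":0,"wz":0,"grip":0},
  {"x":0,"y":0,"z":0.01,"wx":0,"wy":0,"wz":0,"grip":0},
  {"x":0,"y":0,"z":0.01,"wx":0,"wy":0,"wz":0,"grip":0},
  {"x":0,"y":0,"z":0,"wx":0,"wy":0,"wz":0,"grip":0},
])

```text
clock: 18.55
ee_pos: [0.5251, 0.2291, 0.1652]
ee_rot: [180.0, -0.0, -111.2]
ft_force: [-0.1, -0.1, -0.1]
width: 0.0003
grasp_force: 0.0
```

Call:
jog_arm([
  {"x":-0.00277,"y":0.00027,"z":0,"wx":0,"wy":0,"wz":0.0524,"grip":0},
  {"x":-0.00277,"y":0.00027,"z":0,"wx":0,"wy":0,"wz":0.0524,"grip":0},
  {"x":-0.00277,"y":0.00027,"z":0,"wx":0,"wy":0,"wz":0.0524,"grip":0},
  {"x":-0.00277,"y":0.00027,"z":0,"wx":0,"wy":0,"wz":0.0524,"grip":0},
  {"x":-0.00277,"y":0.00027,"z":0,"wx":0,"wy":0,"wz":0.0524,"grip":0},
  {"x":-0.00277,"y":0.00027,"z":0,"wx":0,"wy":0,"wz":0.0524,"grip":0},
])

```text
clock: 19.15
ee_pos: [0.5324, 0.2447, 0.1669]
ee_rot: [-180.0, 0.1, -129.3]
ft_force: [-1.7, -2.2, 1.0]
width: 0.0006
grasp_force: 1.5
```

```bash
cat >> h.py <<'E'
def rep():
    s=robot.get_state();p=s["ee_pos"];d=p[:2]-[.577,.216];ph=np.arctan2(d[1],d[0]);t=np.array([np.sin(ph),-np.cos(ph)])
    F=s["ft_force"];print("t %.2f r %.4f phi %.1f yaw-phi %.1f z %.4f | F %s Ftan %.2f Frad %.2f M %s q7 %.0f"%(s["clock"],np.hypot(*d),np.degrees(ph),(s["ee_rot"][2]-np.degrees(ph))%360,p[2],np.round(F,1),-F[:2]@t,F[0]*np.cos(ph)+F[1]*np.sin(ph),np.round(s["moment"],2),s["joint_pos"][6]))
E
python3 -c "
from h import *
rep()"
```

```text
t 19.15 r 0.0531 phi 147.3 yaw-phi 83.4 z 0.1669 | F [-1.7 -2.2  1. ] Ftan 2.83 Frad 0.25 M [-0.39  0.48 -0.05] q7 113
```

Call:
jog_arm([
  {"x":-0.0037,"y":0.00033,"z":0.0003,"wx":0,"wy":0,"wz":0.07,"grip":0},
  {"x":-0.0037,"y":0.00033,"z":0.0003,"wx":0,"wy":0,"wz":0.07,"grip":0},
  {"x":-0.0037,"y":0.00033,"z":0.0003,"wx":0,"wy":0,"wz":0.07,"grip":0},
  {"x":-0.0037,"y":0.00033,"z":0.0003,"wx":0,"wy":0,"wz":0.07,"grip":0},
  {"x":-0.0037,"y":0.00033,"z":0.0003,"wx":0,"wy":0,"wz":0.07,"grip":0},
  {"x":-0.0037,"y":0.00033,"z":0.0003,"wx":0,"wy":0,"wz":0.07,"grip":0},
  {"x":-0.0037,"y":0.00033,"z":0.0003,"wx":0,"wy":0,"wz":0.07,"grip":0},
  {"x":-0.0037,"y":0.00033,"z":0.0003,"wx":0,"wy":0,"wz":0.07,"grip":0},
  {"x":-0.0037,"y":0.00033,"z":0.0003,"wx":0,"wy":0,"wz":0.07,"grip":0},
  {"x":-0.0037,"y":0.00033,"z":0.0003,"wx":0,"wy":0,"wz":0.07,"grip":0},
])

```text
clock: 20.15
ee_pos: [0.5604, 0.2676, 0.1641]
ee_rot: [179.9, -0.0, -169.5]
ft_force: [-2.5, -0.5, 1.7]
width: 0.0002
grasp_force: 1.5
```

```bash
python3 -c "
from h import *
rep()"
```

```text
t 20.15 r 0.0542 phi 107.9 yaw-phi 82.7 z 0.1641 | F [-2.5 -0.5  1.7] Ftan 2.50 Frad 0.28 M [-0.03  0.64 -0.04] q7 76
```

Call:
jog_arm([
  {"x":-0.0037,"y":0.00033,"z":0.0003,"wx":0,"wy":0,"wz":0.07,"grip":0},
  {"x":-0.0037,"y":0.00033,"z":0.0003,"wx":0,"wy":0,"wz":0.07,"grip":0},
  {"x":-0.0037,"y":0.00033,"z":0.0003,"wx":0,"wy":0,"wz":0.07,"grip":0},
  {"x":-0.0037,"y":0.00033,"z":0.0003,"wx":0,"wy":0,"wz":0.07,"grip":0},
  {"x":-0.0037,"y":0.00033,"z":0.0003,"wx":0,"wy":0,"wz":0.07,"grip":0},
  {"x":-0.0037,"y":0.00033,"z":0.0003,"wx":0,"wy":0,"wz":0.07,"grip":0},
])

```text
clock: 20.75
ee_pos: [0.5824, 0.2705, 0.1625]
ee_rot: [179.9, -0.0, 166.5]
ft_force: [-2.3, 2.2, 3.3]
width: 0.0009
grasp_force: 1.5
```

```bash
python3 -c "
from h import *
rep()"
```

```text
t 20.75 r 0.0548 phi 84.3 yaw-phi 82.2 z 0.1625 | F [-2.3  2.2  3.3] Ftan 2.52 Frad 1.99 M [ 0.18  0.65 -0.01] q7 55
```

Call:
jog_arm([
  {"x":-0.0037,"y":0.0002,"z":0.0003,"wx":0,"wy":0,"wz":0.07,"grip":0},
  {"x":-0.0037,"y":0.0002,"z":0.0003,"wx":0,"wy":0,"wz":0.07,"grip":0},
  {"x":-0.0037,"y":0.0002,"z":0.0003,"wx":0,"wy":0,"wz":0.07,"grip":0},
  {"x":-0.0037,"y":0.0002,"z":0.0003,"wx":0,"wy":0,"wz":0.07,"grip":0},
  {"x":-0.0037,"y":0.0002,"z":0.0003,"wx":0,"wy":0,"wz":0.07,"grip":0},
  {"x":-0.0037,"y":0.0002,"z":0.0003,"wx":0,"wy":0,"wz":0.07,"grip":0},
])

```text
clock: 21.35
ee_pos: [0.6037, 0.2643, 0.161]
ee_rot: [179.8, -0.1, 142.5]
ft_force: [-1.4, 4.0, 2.1]
width: 0.0008
grasp_force: 2.2
```

```bash
python3 -c "
from h import *
rep()"
```

```text
t 21.35 r 0.0552 phi 61.1 yaw-phi 81.4 z 0.1610 | F [-1.4  4.   2.1] Ftan 3.15 Frad 2.82 M [ 0.89  0.41 -0.03] q7 35
```

Call:
jog_arm([
  {"x":-0.0037,"y":0.0002,"z":0.0003,"wx":0,"wy":0,"wz":0.07,"grip":0},
  {"x":-0.0037,"y":0.0002,"z":0.0003,"wx":0,"wy":0,"wz":0.07,"grip":0},
  {"x":-0.0037,"y":0.0002,"z":0.0003,"wx":0,"wy":0,"wz":0.07,"grip":0},
  {"x":-0.0037,"y":0.0002,"z":0.0003,"wx":0,"wy":0,"wz":0.07,"grip":0},
  {"x":-0.0037,"y":0.0002,"z":0.0003,"wx":0,"wy":0,"wz":0.07,"grip":0},
])

```text
clock: 21.85
ee_pos: [0.6173, 0.2544, 0.1598]
ee_rot: [179.7, -0.3, 122.5]
ft_force: [0.5, 8.0, 1.8]
width: 0.0004
grasp_force: 3.4
```

```bash
python3 -c "
from h import *
rep()"
```

```text
t 21.85 r 0.0557 phi 43.6 yaw-phi 78.9 z 0.1598 | F [0.5 8.  1.8] Ftan 5.45 Frad 5.84 M [1.56 0.13 0.01] q7 19
```

Call:
jog_arm([
  {"x":-0.0038,"y":0.0006,"z":0.0003,"wx":0,"wy":0,"wz":0.07,"grip":0},
  {"x":-0.0038,"y":0.0006,"z":0.0003,"wx":0,"wy":0,"wz":0.07,"grip":0},
  {"x":-0.0038,"y":0.0006,"z":0.0003,"wx":0,"wy":0,"wz":0.07,"grip":0},
])

```text
clock: 22.15
ee_pos: [0.6245, 0.2451, 0.159]
ee_rot: [179.7, -0.3, 110.5]
ft_force: [-0.5, 6.7, 2.5]
width: 0.0004
grasp_force: 3.4
```

```bash
cat >> h.py <<'E'
_r=rep
def rep():
    _r();s=robot.get_state();d=s["ee_pos"][:2]-[.577,.216];F=s["ft_force"];M=s["moment"][2]
    print("N@60: %.2f (F only %.2f)"%((d[0]*F[1]-d[1]*F[0]+M)/.06,(d[0]*F[1]-d[1]*F[0])/.06))
E
python3 -c "
from h import *
rep()"
```

```text
t 22.15 r 0.0557 phi 31.5 yaw-phi 79.0 z 0.1590 | F [-0.5  6.7  2.5] Ftan 6.01 Frad 3.10 M [ 1.47  0.25 -0.08] q7 9
N@60: 4.26 (F only 5.58)
```

Call:
jog_arm([
  {"x":-0.0038,"y":0.0006,"z":0.0003,"wx":0,"wy":0,"wz":0.07,"grip":0},
  {"x":-0.0038,"y":0.0006,"z":0.0003,"wx":0,"wy":0,"wz":0.07,"grip":0},
  {"x":-0.0038,"y":0.0006,"z":0.0003,"wx":0,"wy":0,"wz":0.07,"grip":0},
])

```text
clock: 22.45
ee_pos: [0.6295, 0.2345, 0.158]
ee_rot: [179.8, -0.4, 98.4]
ft_force: [-0.7, 6.6, 3.5]
width: 0.0002
grasp_force: 3.3
```

```bash
python3 -c "
from h import *
rep()"
```

```text
t 22.45 r 0.0556 phi 19.4 yaw-phi 79.0 z 0.1580 | F [-0.7  6.6  3.5] Ftan 6.51 Frad 1.54 M [ 1.36  0.28 -0.09] q7 -0
N@60: 4.46 (F only 6.03)
```

Call:
jog_arm([
  {"x":-0.0019,"y":0.00035,"z":0.0001,"wx":0,"wy":0,"wz":0.035,"grip":0},
  {"x":-0.0019,"y":0.00035,"z":0.0001,"wx":0,"wy":0,"wz":0.035,"grip":0},
  {"x":-0.0019,"y":0.00035,"z":0.0001,"wx":0,"wy":0,"wz":0.035,"grip":0},
])

```text
clock: 22.75
ee_pos: [0.631, 0.2288, 0.1576]
ee_rot: [179.9, -0.4, 92.5]
ft_force: [-1.0, 5.5, 1.8]
width: 0.0006
grasp_force: 3.2
```

```bash
python3 -c "
from h import *
rep()"
```

```text
t 22.75 r 0.0555 phi 13.4 yaw-phi 79.1 z 0.1576 | F [-1.   5.5  1.8] Ftan 5.57 Frad 0.31 M [ 1.36  0.31 -0.07] q7 -5
N@60: 4.04 (F only 5.16)
```

Call:
jog_arm([
  {"x":-0.0019,"y":0.00035,"z":0.0001,"wx":0,"wy":0,"wz":0.035,"grip":0},
  {"x":-0.0019,"y":0.00035,"z":0.0001,"wx":0,"wy":0,"wz":0.035,"grip":0},
])

```text
clock: 22.95
ee_pos: [0.6317, 0.2251, 0.1573]
ee_rot: [179.9, -0.4, 88.5]
ft_force: [-0.6, 5.2, 2.7]
width: 0.0007
grasp_force: 3.2
```

```bash
python3 -c "
from h import *
rep()"
```

```text
t 22.95 r 0.0555 phi 9.5 yaw-phi 79.0 z 0.1573 | F [-0.6  5.2  2.7] Ftan 5.22 Frad 0.26 M [ 1.36  0.33 -0.08] q7 -8
N@60: 3.47 (F only 4.83)
```

Call:
jog_arm([
  {"x":-0.0019,"y":0.00035,"z":0.0001,"wx":0,"wy":0,"wz":0.035,"grip":0},
  {"x":-0.0014,"y":0.00027,"z":0.0001,"wx":0,"wy":0,"wz":0.026,"grip":0},
])

```text
clock: 23.15
ee_pos: [0.6322, 0.2217, 0.1571]
ee_rot: [179.9, -0.4, 85.0]
ft_force: [-2.0, 5.9, 2.6]
width: 0.0005
grasp_force: 3.1
```

```bash
python3 -c "
from h import *
rep()"
```

```text
t 23.15 r 0.0555 phi 5.9 yaw-phi 79.1 z 0.1571 | F [-2.   5.9  2.6] Ftan 6.13 Frad -1.41 M [ 1.39  0.35 -0.14] q7 -11
N@60: 3.31 (F only 5.66)
```

Call:
jog_arm([
  {"x":-0.0014,"y":0.00027,"z":0.0001,"wx":0,"wy":0,"wz":0.026,"grip":0},
  {"x":-0.0014,"y":0.00027,"z":0.0001,"wx":0,"wy":0,"wz":0.026,"grip":0},
])

```text
clock: 23.35
ee_pos: [0.6324, 0.219, 0.1569]
ee_rot: [180.0, -0.4, 82.0]
ft_force: [-1.4, 6.9, 3.0]
width: 0.0005
grasp_force: 3.1
```

```bash
python3 -c "
from h import *
rep()"
```

```text
t 23.35 r 0.0555 phi 3.1 yaw-phi 78.9 z 0.1569 | F [-1.4  6.9  3. ] Ftan 6.94 Frad -1.05 M [ 1.4   0.31 -0.1 ] q7 -13
N@60: 4.80 (F only 6.42)
```

Call:
jog_arm([
  {"x":-0.0014,"y":0.00027,"z":0.0001,"wx":0,"wy":0,"wz":0.026,"grip":0},
  {"x":-0.0014,"y":0.00027,"z":0.0001,"wx":0,"wy":0,"wz":0.026,"grip":0},
])

```text
clock: 23.55
ee_pos: [0.6324, 0.2163, 0.1566]
ee_rot: [180.0, -0.4, 79.1]
ft_force: [-1.1, 6.5, 3.1]
width: 0.0005
grasp_force: 3.1
```

Call:
jog_arm([
  {"x":-0.0014,"y":0.00027,"z":0.0001,"wx":0,"wy":0,"wz":0.026,"grip":0},
])

```text
clock: 23.65
ee_pos: [0.6324, 0.215, 0.1565]
ee_rot: [180.0, -0.4, 77.6]
ft_force: [-0.8, 7.1, 2.4]
width: 0.0007
grasp_force: 3.4
```

```bash
python3 -c "
from h import *
rep()"
```

```text
t 23.65 r 0.0554 phi -1.0 yaw-phi 78.6 z 0.1565 | F [-0.8  7.1  2.4] Ftan 7.08 Frad -0.88 M [ 1.56  0.36 -0.12] q7 -17
N@60: 4.48 (F only 6.54)
```

Call:
jog_arm([
  {"x":-0.0014,"y":0.00027,"z":0.0001,"wx":0,"wy":0,"wz":0.026,"grip":0},
])

```text
clock: 23.75
ee_pos: [0.6324, 0.214, 0.1565]
ee_rot: [-180.0, -0.4, 76.1]
ft_force: [-0.3, 7.7, 3.2]
width: 0.0004
grasp_force: 3.8
```

```bash
python3 -c "
from h import *
rep()"
```

```text
t 23.75 r 0.0555 phi -2.0 yaw-phi 78.1 z 0.1565 | F [-0.3  7.7  3.2] Ftan 7.72 Frad -0.58 M [ 1.74  0.38 -0.11] q7 -18
N@60: 5.30 (F only 7.14)
```

Call:
jog_arm([
  {"x":-0.0014,"y":0.00027,"z":0,"wx":0,"wy":0,"wz":0.02,"grip":0},
])

```text
clock: 23.85
ee_pos: [0.6324, 0.2131, 0.1565]
ee_rot: [-180.0, -0.5, 75.0]
ft_force: [-1.2, 9.5, 1.7]
width: 0.0004
grasp_force: 4.2
```

```bash
python3 -c "
from h import *
rep()"
```

```text
t 23.85 r 0.0554 phi -3.0 yaw-phi 78.0 z 0.1565 | F [-1.2  9.5  1.7] Ftan 9.40 Frad -1.72 M [ 1.96  0.27 -0.09] q7 -19
N@60: 7.21 (F only 8.69)
```

Call:
jog_arm([
  {"x":-0.0014,"y":0.00027,"z":0,"wx":0,"wy":0,"wz":0.015,"grip":0},
])

```text
clock: 23.95
ee_pos: [0.6323, 0.2122, 0.1564]
ee_rot: [-180.0, -0.5, 74.1]
ft_force: [-0.2, 10.3, 2.0]
width: 0.0006
grasp_force: 4.7
```

```bash
python3 -c "
from h import *
rep()"
```

```text
t 23.95 r 0.0554 phi -3.9 yaw-phi 78.0 z 0.1564 | F [-0.2 10.3  2. ] Ftan 10.25 Frad -0.86 M [ 2.23  0.23 -0.11] q7 -20
N@60: 7.63 (F only 9.46)
```

Call:
jog_arm([
  {"x":-0.0003,"y":0,"z":0,"wx":0,"wy":0,"wz":0,"grip":0},
  {"x":0,"y":0,"z":0,"wx":0,"wy":0,"wz":0,"grip":0},
  {"x":0,"y":0,"z":0,"wx":0,"wy":0,"wz":0,"grip":0},
])

```text
clock: 24.25
ee_pos: [0.6322, 0.2122, 0.1564]
ee_rot: [-180.0, -0.5, 74.2]
ft_force: [-0.5, 9.8, 1.5]
width: 0.0006
grasp_force: 4.4
```

```bash
python3 -c "
from h import *
rep()"
```

```text
t 24.25 r 0.0554 phi -4.0 yaw-phi 78.2 z 0.1564 | F [-0.5  9.8  1.5] Ftan 9.77 Frad -1.16 M [ 2.07  0.14 -0.16] q7 -19
N@60: 6.32 (F only 9.02)
```

Call:
jog_arm([
  {"x":-0.0012,"y":0.0002,"z":0,"wx":0,"wy":0,"wz":0.012,"grip":0},
  {"x":0,"y":0,"z":0,"wx":0,"wy":0,"wz":0,"grip":0},
  {"x":0,"y":0,"z":0,"wx":0,"wy":0,"wz":0,"grip":0},
])

```text
clock: 24.55
ee_pos: [0.6322, 0.2114, 0.1564]
ee_rot: [-180.0, -0.5, 73.5]
ft_force: [-0.3, 10.3, 1.6]
width: 0.0006
grasp_force: 4.8
```

```bash
python3 -c "
from h import *
rep()"
```

```text
t 24.55 r 0.0553 phi -4.8 yaw-phi 78.3 z 0.1564 | F [-0.3 10.3  1.6] Ftan 10.21 Frad -1.16 M [ 2.27  0.14 -0.13] q7 -20
N@60: 7.32 (F only 9.41)
```

Firmly home at about 9 N. I work out the rows for the way back, in the tool's axes.

```bash
python3 - <<'E'
from h import *
s=robot.get_state();r=.0555
def pose(ph,de):
    a=np.radians(ph);return np.array([.577+r*np.cos(a),.216+r*np.sin(a)]),np.radians(ph+de)
P=[(s["ee_pos"][:2],np.radians(s["ee_rot"][2]))]+[pose(-4.8+4.2*i,78.3+2.6*i) for i in range(1,7)]+[pose(20.4+4*i,94) for i in range(1,5)]
for (p,y),(q,w) in zip(P,P[1:]):
    d=q-p;print("x %.4f y %.4f wz %.4f"%(d@[np.cos(y),np.sin(y)],d@[np.sin(y),-np.cos(y)],-(w-y)))
E
```

```text
x 0.0040 y -0.0008 wz -0.1181
x 0.0040 y -0.0008 wz -0.1187
x 0.0040 y -0.0006 wz -0.1187
x 0.0040 y -0.0004 wz -0.1187
x 0.0041 y -0.0002 wz -0.1187
x 0.0041 y -0.0001 wz -0.1187
x 0.0039 y 0.0001 wz -0.0716
x 0.0039 y 0.0001 wz -0.0698
x 0.0039 y 0.0001 wz -0.0698
x 0.0039 y 0.0001 wz -0.0698
```

Call:
jog_arm([
  {"x":0.004,"y":-0.0008,"z":0,"wx":0,"wy":0,"wz":-0.118,"grip":0},
  {"x":0.004,"y":-0.0008,"z":0,"wx":0,"wy":0,"wz":-0.119,"grip":0},
  {"x":0.004,"y":-0.0006,"z":0,"wx":0,"wy":0,"wz":-0.119,"grip":0},
  {"x":0.004,"y":-0.0004,"z":0,"wx":0,"wy":0,"wz":-0.119,"grip":0},
  {"x":0.0041,"y":-0.0002,"z":0,"wx":0,"wy":0,"wz":-0.119,"grip":0},
  {"x":0.0041,"y":-0.0001,"z":0,"wx":0,"wy":0,"wz":-0.119,"grip":0},
])

```text
clock: 25.15
ee_pos: [0.6294, 0.2286, 0.1558]
ee_rot: [179.9, -0.0, 114.4]
ft_force: [0.4, -0.5, -0.1]
width: 0.0003
grasp_force: 0.0
```

```bash
python3 -c "
from h import *
rep()"
```

```text
t 25.15 r 0.0539 phi 13.6 yaw-phi 100.9 z 0.1558 | F [ 0.4 -0.5 -0.1] Ftan -0.58 Frad 0.27 M [-0.05  0.    0.04] q7 14
N@60: 0.18 (F only -0.52)
```

Call:
jog_arm([
  {"x":0.0029,"y":0.0001,"z":0,"wx":0,"wy":0,"wz":-0.052,"grip":0},
  {"x":0.0029,"y":0.0001,"z":0,"wx":0,"wy":0,"wz":-0.052,"grip":0},
  {"x":0.0029,"y":0.0001,"z":0,"wx":0,"wy":0,"wz":-0.052,"grip":0},
  {"x":0.0029,"y":0.0001,"z":0,"wx":0,"wy":0,"wz":-0.052,"grip":0},
  {"x":0.0029,"y":0.0001,"z":0,"wx":0,"wy":0,"wz":-0.052,"grip":0},
  {"x":0.0029,"y":0.0001,"z":0,"wx":0,"wy":0,"wz":-0.052,"grip":0},
])

```text
clock: 25.75
ee_pos: [0.6208, 0.2436, 0.1558]
ee_rot: [179.9, 0.0, 132.1]
ft_force: [0.1, -0.3, -0.9]
width: 0.0002
grasp_force: 0.6
```

```bash
python3 -c "
from h import *
rep()"
```

```text
t 25.75 r 0.0518 phi 32.3 yaw-phi 99.9 z 0.1558 | F [ 0.1 -0.3 -0.9] Ftan -0.34 Frad -0.11 M [-0.15 -0.18  0.03] q7 28
N@60: 0.24 (F only -0.29)
```

Call:
jog_arm([
  {"x":0.0036,"y":0.0006,"z":-0.0002,"wx":0,"wy":0,"wz":-0.07,"grip":0},
  {"x":0.0036,"y":0.0006,"z":-0.0002,"wx":0,"wy":0,"wz":-0.07,"grip":0},
  {"x":0.0036,"y":0.0006,"z":-0.0003,"wx":0,"wy":0,"wz":-0.07,"grip":0},
  {"x":0.0036,"y":0.0006,"z":-0.0003,"wx":0,"wy":0,"wz":-0.07,"grip":0},
])

```text
clock: 26.15
ee_pos: [0.6137, 0.2531, 0.1568]
ee_rot: [179.9, 0.3, 148.1]
ft_force: [4.8, -2.3, -4.1]
width: 0.0007
grasp_force: 2.5
```

```bash
python3 -c "
from h import *
rep()"
```

```text
t 26.15 r 0.0522 phi 45.3 yaw-phi 102.9 z 0.1568 | F [ 4.8 -2.3 -4.1] Ftan -4.99 Frad 1.75 M [-0.59 -1.05  0.04] q7 41
N@60: -3.61 (F only -4.34)
```

Call:
jog_arm([
  {"x":0.0036,"y":0.0006,"z":-0.0003,"wx":0,"wy":0,"wz":-0.07,"grip":0},
  {"x":0.0036,"y":0.0006,"z":-0.0003,"wx":0,"wy":0,"wz":-0.07,"grip":0},
  {"x":0.0036,"y":0.0006,"z":-0.0003,"wx":0,"wy":0,"wz":-0.07,"grip":0},
  {"x":0.0036,"y":0.0006,"z":-0.0003,"wx":0,"wy":0,"wz":-0.07,"grip":0},
  {"x":0.0036,"y":0.0006,"z":-0.0003,"wx":0,"wy":0,"wz":-0.07,"grip":0},
  {"x":0.0036,"y":0.0006,"z":-0.0003,"wx":0,"wy":0,"wz":-0.07,"grip":0},
])

```text
clock: 26.75
ee_pos: [0.5952, 0.2646, 0.1586]
ee_rot: [180.0, 0.3, 172.2]
ft_force: [5.9, -1.3, -3.5]
width: 0.0006
grasp_force: 2.4
```

```bash
python3 -c "
from h import *
rep()"
```

```text
t 26.75 r 0.0519 phi 69.4 yaw-phi 102.8 z 0.1586 | F [ 5.9 -1.3 -3.5] Ftan -5.94 Frad 0.85 M [-0.41 -1.14  0.12] q7 61
N@60: -3.21 (F only -5.13)
```

Call:
jog_arm([
  {"x":0.0036,"y":0.0006,"z":-0.0003,"wx":0,"wy":0,"wz":-0.07,"grip":0},
  {"x":0.0036,"y":0.0006,"z":-0.0003,"wx":0,"wy":0,"wz":-0.07,"grip":0},
  {"x":0.0036,"y":0.0006,"z":-0.0003,"wx":0,"wy":0,"wz":-0.07,"grip":0},
  {"x":0.0036,"y":0.0006,"z":-0.0003,"wx":0,"wy":0,"wz":-0.07,"grip":0},
  {"x":0.0036,"y":0.0006,"z":-0.0003,"wx":0,"wy":0,"wz":-0.07,"grip":0},
  {"x":0.0036,"y":0.0006,"z":-0.0003,"wx":0,"wy":0,"wz":-0.07,"grip":0},
  {"x":0.0036,"y":0.0006,"z":-0.0003,"wx":0,"wy":0,"wz":-0.07,"grip":0},
  {"x":0.0036,"y":0.0006,"z":-0.0003,"wx":0,"wy":0,"wz":-0.07,"grip":0},
  {"x":0.0036,"y":0.0006,"z":-0.0003,"wx":0,"wy":0,"wz":-0.07,"grip":0},
  {"x":0.0036,"y":0.0006,"z":-0.0003,"wx":0,"wy":0,"wz":-0.07,"grip":0},
])

```text
clock: 27.75
ee_pos: [0.5599, 0.2655, 0.1621]
ee_rot: [-179.9, 0.4, -147.7]
ft_force: [6.7, 0.1, -2.2]
width: 0.0003
grasp_force: 2.3
```

```bash
python3 -c "
from h import *
rep()"
```

```text
t 27.75 r 0.0523 phi 109.1 yaw-phi 103.3 z 0.1621 | F [ 6.7  0.1 -2.2] Ftan -6.38 Frad -2.05 M [ 0.19 -1.17  0.12] q7 96
N@60: -3.58 (F only -5.57)
```

Call:
jog_arm([
  {"x":-0.003,"y":0,"z":0,"wx":0,"wy":0,"wz":0,"grip":0},
  {"x":-0.004,"y":0,"z":0,"wx":0,"wy":0,"wz":0,"grip":0},
  {"x":-0.003,"y":0,"z":0,"wx":0,"wy":0,"wz":0,"grip":0},
  {"x":0,"y":0,"z":-0.01,"wx":0,"wy":0,"wz":0,"grip":0},
  {"x":0,"y":0,"z":-0.03,"wx":0,"wy":0,"wz":0,"grip":0},
  {"x":0,"y":0,"z":-0.04,"wx":0,"wy":0,"wz":0,"grip":0},
  {"x":0,"y":0,"z":-0.04,"wx":0,"wy":0,"wz":0,"grip":0},
  {"x":0,"y":0,"z":-0.02,"wx":0,"wy":0,"wz":0,"grip":0},
  {"x":0,"y":0,"z":0,"wx":0,"wy":0,"wz":0,"grip":0},
])

```text
clock: 28.65
ee_pos: [0.567, 0.2716, 0.3051]
ee_rot: [-180.0, 0.4, -147.8]
ft_force: [0.6, -0.3, -1.1]
width: 0.0006
grasp_force: 0.0
```

```bash
python3 - <<'E'
from h import *
rep()
b=robot.get_image("scene")
for t in("slide","tin","lid"):print(t,[(r["bbox"],round(r["p"],2)) for r in robot.regions_of(b,t)])
cv2.imwrite("pics/end.png",cv2.resize(b["img"][150:300,230:380],(600,600),interpolation=cv2.INTER_CUBIC))
E
```

```text
t 28.65 r 0.0565 phi 100.2 yaw-phi 112.0 z 0.3051 | F [ 0.6 -0.3 -1.1] Ftan -0.57 Frad -0.45 M [0.04 0.01 0.03] q7 95
N@60: -0.07 (F only -0.53)
slide [([266.6, 239.8, 56.9, 36.8], 0.57), ([251.0, 169.9, 65.9, 60.7], 0.19)]
tin [([367.2, 246.9, 25.3, 30.0], 0.9), ([270.8, 231.0, 23.1, 16.2], 0.85), ([251.8, 170.0, 62.1, 60.9], 0.52)]
lid [([365.0, 286.8, 25.7, 21.1], 0.58), ([216.7, 217.9, 28.9, 17.2], 0.53), ([368.8, 247.1, 24.0, 16.5], 0.5), ([270.6, 227.0, 25.5, 5.8], 0.39), ([269.1, 228.8, 27.0, 17.8], 0.24)]
```

View pics/end.png

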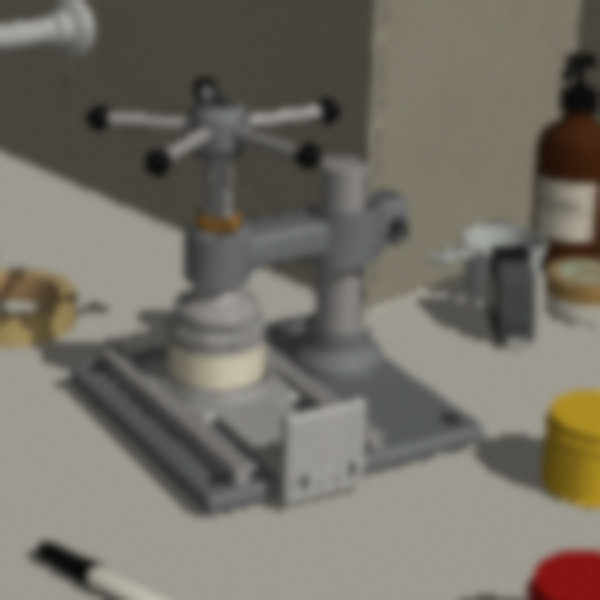

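The end picture shows the slide home with the push plate at (325,450), the tin under the press plate at (218,350), and the hand clear. The wheel has been wound back one spoke, so I hand in.

```bash
python3 -c "
from h import *
print(robot.sign_off())"
```

```text
the job is handed in; nothing more can be done
None
```

I handed the job in at about 29 s of robot time; the sign-off returned no verdict. The slide is home on its stop, I pressed the lid home until a spoke took about 9 N, and I wound the wheel back about one spoke, lifting the plate an estimated 4 mm. One reading may matter: pressing the slide against its stop, the wrist force peaked at about 25 N in total, at the slide's limit.

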